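Hold the turntable's index plunger out

ROBOT

A 6-joint arm with a two-finger parallel gripper is mounted at the origin on a cart in front of the work surface, level with it; the furniture and walls round the work are solid. World frame = base frame: x ahead of the robot, y to its left, z up, the work surface at z = 0. Lengths are in m, angles in rad, forces in N, time in s.
With the tool pointing down it reaches from about 0.275 to 0.875 m from the base axis. Payload 12.5 kg.
Tool frame: the origin (TCP) lies on the centre line of the jaws, within the pads' length; the fingertips stand r.finger_overhang ahead of it and the grasp point (between the pads) lies 3 mm ahead of it (r.finger_overhang is the distance from the TCP to the fingertips, in m); z points along the fingers, y is the line along which they close (so a half turn about z gives the same grasp; the last joint's range is limited). The gripper opens to 85 mm and grips with 20 to 120 N. Pads are 22 mm wide; open, the fingers measure 114 mm over their backs; the gripper's body (76 mm by 85 mm) begins 54 mm behind the grasp point. The pads swing forward as they close: fully open they stand 13 mm farther back than shut.
Start: joints at [1.049, 0.351, 1.652, -0, 1.139, -0.085], TCP at [0.233, 0.498, 0.253] pointing down, gripper open.
Joint ranges: [-2.75, 2.75], [-0.79, 2.1], [0.01, 2.65], [-1.57, 4.71], [0.07, 3.14], [-2.87, 2.87]. Speed limits (rad/s): [2.22, 2.22, 2.79, 3.14, 3.14, 3.14].

INTERFACE

Orientations are given as a unit quaternion [x, y, z, w].
In Python, from cell import r, optics gives the robot as it stands. The module is installed in compiled form; this text tells all that it offers. Calls block until the motion is done:
- r.move_to(position, orientation): joint-space move of the TCP to a pose.
- r.move_linear(position, rot=None, vel=0.15): straight line of the TCP; rot=None keeps the orientation; vel is the mean speed in m/s.
- r.set_joints(angles): joint-space move.
- r.set_gripper(opening, squeeze=None): opening from 0.0 (shut) to 1.0 (fully open); squeeze is the grip in N (None keeps the last); returns when the fingers have stopped.
- r.sleep(seconds).
- r.inverse_kinematics(position, orientation): joint angles nearest the present ones, or None.
- optics.get_image(name): name is "side" or "top" or "wrist"; returns a dict with "pixels" (384x512x3 uint8, red, green, blue), "depth" (384x512 float32, m along the optical axis (not along the pixel's ray), 0 where there is no reading), "fx", "fy", "cx", "cy" (pixels), "D" ([k1, k2, p1, p2, k3] as OpenCV has them; the pictures are not rectified), "camera_from_world" (4x4, takes a point from world to camera coordinates); the wrist camera has in their place "mount" (4x4, takes a point from camera to tool coordinates, whose origin is the TCP and whose axes are the flange's). Camera axes: x right, y down, z forward; pixel columns grow to the right and rows downward; lengths in m; the calibration is good to about 2 mm. A picture is of the moment at which its call begins: read the wrist's pose just before it.
A pose or a line that the arm cannot do raises r.PlanningError and nothing moves.
- r.hand_in(): hands the job in; it is judged then, once.
Readings, each from a call of its own:
- r.current_t(): time.
- r.current_q(): joint angles.
- r.current_qvel(): joint speeds.
- r.current_effort(): joint torques, N m.
- r.current_tool_pos(): TCP position.
- r.current_ee_rot(): TCP orientation.
- r.current_contact_force(): force on the tool from outside, world axes, zero at the start.
- r.current_torque(): the same for the moment, N m.
- r.current_opening(): opening from 0.0 (shut) to 1.0 (fully open).
- r.current_finger_force(): force on a finger pad.
Only numpy, scipy, OpenCV 4.12 (cv2) and the standard library are available. Lean on these libraries where they do the work, as an engineer would, in place of code of your own. Each camera call takes 0.05 s, during which the arm holds its last target. There are 200 camera calls.

TASK

The small medicine turntable must be freed so that a colleague can turn it. First clear the brown bottle that stands in front of the red pull knob: stand it upright in the white enamel tray and let go of it. Then pull the red sprung knob straight out, fully back to its stop, so that its pin is clear of the hole in the turntable's rim, and finish while still gripping it and holding it out; do not push or knock over any of the other bottles or the gauze roll.

Things in the scene. Friction and masses are not known exactly. Their poses are not given: they have to be found in the camera images.
- turntable: Fixed turntable: grey foot, grey upright bracket (40 mm wide, 74 mm high, x = 41 to 51 mm) with a sprung plunger, and an aluminium disc. Origin: on the bench (z = 0) under the grip point of the seated red knob. +x points level from knob to disc; the knob is pulled along -x. Beside and under the knob all is free but a foot plate 10 mm high from x = 20 mm on.
- index_hole (a point): Mouth of the hole in the rim of the disc that the pin sits in, 65 mm along the turntable's +x from its origin, 60 mm above the bench. The disc is 170 mm across, centre at x = 150 mm, rim from 47 to 73 mm high; on its far half a low pot and a tape roll, up to 116 mm high. All this is fixed.
- knob_grip (a point): Red pull knob of the plunger, axis level along the turntable's x, 60 mm above the bench. Waist 22 mm across, 32 mm long (16 mm either side of the origin); at its outer (-x) end a disc 34 mm across, x = -22 to -16 mm. Origin: centre of the waist. Axes as the turntable's; moves with the plunger. Behind it, from x = 21 mm, a steel barrel 17 mm thick. Grip from above, fingers closing along y.
- plunger (a joint): How far the plunger is pulled out, m: 0 = seated (pin 12 mm deep in the hole), 0.018 = at its stop, fully back. Above 0.012 the pin is out of the hole. A spring pulls it back with about 5.5 N seated, rising to 13.5 N at the stop; it does not stay out by itself.
- brown_bottle: Loose brown glass bottle with a black cap, round, 51 mm across, 108 mm high, about 0.19 kg; stands upright 4 to 10 mm in front of the knob's outer end and blocks it. Origin: centre of its underside, z up. Straight-sided from the bench to about 70 mm, narrower above.
- tray: Fixed white enamel tray, open on top, 304 mm along its x, 200 mm along its y, 48 mm high. Origin: centre of its underside, on the bench. Flat inner floor 7 to 8 mm above the bench, free from -110 to +110 mm in x and -75 to +75 mm in y, save for the clear bottle in its +x, +y quarter. The -x half is empty.
- clear_bottle: Bystander: loose clear bottle with a white cap, 43 mm across, 98 mm high, stands in the tray in its +x, +y quarter. Origin: centre of its underside.
- gauze_roll: Bystander: loose white gauze roll standing on end, 47 mm across, 59 mm high, on the bench 105 to 130 mm beside the knob on the turntable's +y side. Origin: centre of its underside.
- blue_bottle: Bystander: loose white bottle with a blue cap, 62 mm across, 125 mm high, on the bench 125 to 155 mm beside the knob on the turntable's -y side. Origin: centre of its underside.

How it is judged:
By the outcome, as a careful person would: the job done as asked, in the order asked, and still so for the second after the job is handed in, while the arm keeps its last pose, push and grip.
It also fails if it takes over 64 s, if anything falls off the work surface, if the arm or the gripper's body presses on something with over 40 N, if the wrist force passes 120 N, or if a joint passes its speed limit or range.

## Working session

There is one attempt and no reset: what is moved stays moved. The work goes in short steps, each a Python script; the robot and the scene stay as the last script left them, time stands still between calls to the robot, and variables do not carry over. Pictures are saved under pics/ and viewed, at most 10 in all, crops included, and the job is handed in when it is done.

```bash
mkdir -p pics
cat > h.py <<'E'
import numpy as np, cv2
from scipy.spatial.transform import Rotation as R
from cell import r, optics
def grab(name):
    p=np.array(r.current_tool_pos()); q=r.current_ee_rot()
    im=optics.get_image(name)
    if name=="wrist":
        T=np.eye(4);T[:3,:3]=R.from_quat(q).as_matrix();T[:3,3]=p
        W=T@np.array(im["mount"])
    else: W=np.linalg.inv(np.array(im["camera_from_world"]))
    im["W"]=W   # camera -> world
    im["K"]=np.array([[im["fx"],0,im["cx"]],[0,im["fy"],im["cy"]],[0,0,1.]])
    return im
def save(im,fn): cv2.imwrite("pics/"+fn,im["pixels"][:,:,::-1])
def rays(im,uv):
    n=cv2.undistortPoints(np.asarray(uv,float).reshape(-1,1,2),im["K"],np.array(im["D"],float)).reshape(-1,2)
    return np.c_[n,np.ones(len(n))]
def onplane(im,uv,z):
    d=rays(im,uv)@im["W"][:3,:3].T; o=im["W"][:3,3]
    return o+d*((z-o[2])/d[:,2])[:,None]
def cloud(im,mask=None):
    d=im["depth"]; m=d>0
    if mask is not None: m&=mask
    v,u=np.nonzero(m); c=rays(im,np.c_[u,v])*d[v,u][:,None]
    return c@im["W"][:3,:3].T+im["W"][:3,3], np.c_[u,v]
def hsv(im): return cv2.cvtColor(im["pixels"],cv2.COLOR_RGB2HSV)
E
python3 - <<'E'
from h import *
print(r.current_t(),r.finger_overhang,r.current_ee_rot())
for n in ("top","side","wrist"):
    im=grab(n); save(im,n+"0.png"); print(n,im["W"].round(3).tolist(),im["fx"],(im["depth"]>0).mean(), np.array(im["D"]))
    np.savez("/tmp/"+n+"0.npz",**{k:im[k] for k in im})
E
python3 -c "
import cv2,numpy as np
a=[cv2.imread('pics/%s0.png'%n) for n in('top','side')]
"
```

```text
0.0 0.022 [ 2.16674502e-01  9.76243717e-01 -5.77338710e-04 -1.77135899e-04]
top [[0.013, -0.998, 0.065, 0.503], [-1.0, -0.011, 0.023, 0.036], [-0.022, -0.065, -0.998, 1.377], [0.0, 0.0, 0.0, 1.0]] 459.59531188878395 0.9958699544270834 [-0.02014182  0.          0.          0.          0.        ]
side [[0.915, -0.129, 0.382, 0.149], [-0.402, -0.347, 0.847, -0.917], [0.023, -0.929, -0.37, 0.486], [0.0, 0.0, 0.0, 1.0]] 398.8344050157295 0.995941162109375 [0.00239675 0.         0.         0.         0.        ]
wrist [[0.422, 0.857, 0.295, 0.157], [0.907, -0.399, -0.138, 0.534], [-0.001, 0.325, -0.946, 0.373], [0.0, 0.0, 0.0, 1.0]] 313.4849892209063 0.9959157307942709 [-0.0493177  0.         0.         0.         0.       ]
```

View pics/top0.png

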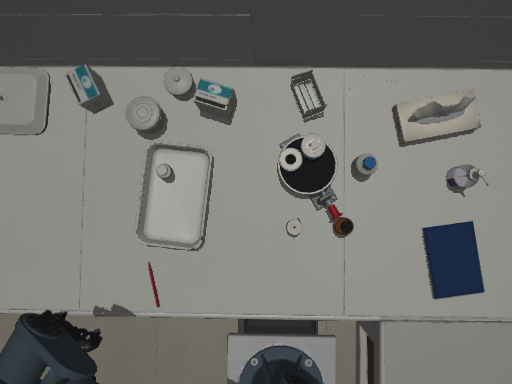

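View pics/side0.png

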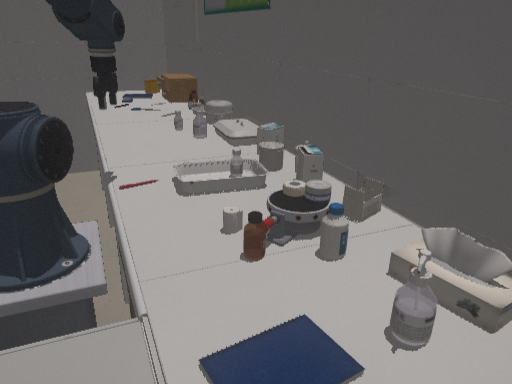

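The top view shows the brown bottle at about (343,226), the red knob at (334,212), the disc centre at (307,165), gauze at (294,227), the blue bottle at (366,165), the tray at (175,196) and the clear bottle at (164,171). The side view shows the bottle at (255,237) and the knob at (270,222).

Run:
```python
from h import *
def load(n): return dict(np.load("/tmp/%s0.npz"%n))
T=load("top");S=load("side")
def box(c,u0,v0,u1,v1):
    m=np.zeros((384,512),bool);m[v0:v1,u0:u1]=1;return m
def rep(n,im,m):
    P,uv=cloud(im,m); print(n,len(P),'med',np.median(P,0).round(3),'lo',np.percentile(P,5,0).round(3),'hi',np.percentile(P,95,0).round(3))
    return P
for n,im,bx in(("top",T,(325,195,360,240)),("side",S,(240,205,290,262))):
    h=hsv(im); b=box(0,*bx)
    red=b&((h[...,0]<4)|(h[...,0]>174))&(h[...,1]>190)&(h[...,2]>90)
    rep(n+" red",im,red)
    v,u=np.nonzero(red);print(u.min(),u.max(),v.min(),v.max())
    br=b&(h[...,0]>=4)&(h[...,0]<16)&(h[...,1]>90)
    rep(n+" brown",im,br)
    dark=b&(h[...,2]<60)&(h[...,1]<120)
    P=rep(n+" dark",im,dark)
# objects in top view, by height
P,uv=cloud(T,box(0,320,190,362,245)); 
for z0,z1 in((.095,.13),(.04,.075)):
    k=(P[:,2]>z0)&(P[:,2]<z1);print(z0,k.sum(),P[k].mean(0).round(4),uv[k].mean(0))
P,uv=cloud(T,box(0,270,125,340,200));k=(P[:,2]>.055)&(P[:,2]<.13)
m=np.zeros((384,512),np.uint8);m[uv[k][:,1],uv[k][:,0]]=255
c=max(cv2.findContours(m,0,2)[0],key=cv2.contourArea)
print('disc ellipse',cv2.fitEllipse(c), onplane(T,[cv2.fitEllipse(c)[0]],.073))
P,uv=cloud(T,box(0,282,215,306,240));k=P[:,2]>.045;print('gauze',P[k].mean(0),k.sum(),P[k].max(0))
P,uv=cloud(T,box(0,350,145,385,185));k=P[:,2]>.1;print('blue',P[k].mean(0),k.sum(),P[k].max(0))
P,uv=cloud(T,box(0,130,135,220,255));k=(P[:,2]>.035)
m=np.zeros((384,512),np.uint8);m[uv[k][:,1],uv[k][:,0]]=255
c=max(cv2.findContours(m,0,2)[0],key=cv2.contourArea)
rc=cv2.minAreaRect(onplane(T,c.reshape(-1,2),.048)[:,:2].astype(np.float32));print('tray',rc)
k=P[:,2]>.08;print('clear',P[k].mean(0),P[k].max(0))
P,_=cloud(T,box(0,160,200,185,225));print('trayfloor',np.median(P,0))
P,_=cloud(T,box(0,230,240,280,290));print('bench',np.median(P,0))
P,_=cloud(S,box(0,180,255,230,290));print('bench side',np.median(P,0))
```

```text
top red 57 med [ 0.516 -0.143  0.07 ] lo [ 0.502 -0.154  0.065] hi [ 0.532 -0.131  0.077]
329 340 205 218
top brown 143 med [ 0.477 -0.159  0.076] lo [ 0.456 -0.184  0.057] hi [ 0.496 -0.148  0.094]
top dark 157 med [ 0.477 -0.166  0.106] lo [ 0.461 -0.184  0.014] hi [ 0.555 -0.122  0.112]Traceback (most recent call last):
  File "<stdin>", line 12, in <module>
  File "<stdin>", line 7, in rep
  File "h.py", line 24, in cloud
    v,u=np.nonzero(m); c=rays(im,np.c_[u,v])*d[v,u][:,None]
                         ~~~~^^^^^^^^^^^^^^^
  File "h.py", line 16, in rays
    n=cv2.undistortPoints(np.asarray(uv,float).reshape(-1,1,2),im["K"],np.array(im["D"],float)).reshape(-1,2)
      ~~~~~~~~~~~~~~~~~~~^^^^^^^^^^^^^^^^^^^^^^^^^^^^^^^^^^^^^^^^^^^^^^^^^^^^^^^^^^^^^^^^^^^^^^
cv2.error: OpenCV(4.12.0) /io/opencv/modules/calib3d/src/undistort.dispatch.cpp:347: error: (-215:Assertion failed) CV_IS_MAT(_src) && CV_IS_MAT(_dst) && (_src->rows == 1 || _src->cols == 1) && (_dst->rows == 1 || _dst->cols == 1) && _src->cols + _src->rows - 1 == _dst->rows + _dst->cols - 1 && (CV_MAT_TYPE(_src->type) == CV_32FC2 || CV_MAT_TYPE(_src->type) == CV_64FC2) && (CV_MAT_TYPE(_dst->type) == CV_32FC2 || CV_MAT_TYPE(_dst->type) == CV_64FC2) in function 'cvUndistortPointsInternal'
```

```bash
cat > m1.py <<'E'
from h import *
def load(n): return dict(np.load("/tmp/%s0.npz"%n))
T=load("top");S=load("side")
def box(u0,v0,u1,v1):
    m=np.zeros((384,512),bool);m[v0:v1,u0:u1]=1;return m
h=hsv(S)
for u,v in((255,237),(255,218),(270,222),(267,224)): print('side hsv',u,v,h[v,u])
red=box(256,205,290,240)&((h[...,0]<4)|(h[...,0]>174))&(h[...,1]>150)&(h[...,2]>90)
if red.any():P,uv=cloud(S,red);print('side red',len(P),np.median(P,0),P.min(0),P.max(0),uv.min(0),uv.max(0))
P,uv=cloud(S,box(244,212,268,260));k=(P[:,2]>.02)&(P[:,0]<.53);print('side bottle',P[k].mean(0),P[k].max(0),k.sum())
P,uv=cloud(T,box(320,190,362,245))
for z0,z1 in((.1,.13),(.04,.085)):
    k=(P[:,2]>z0)&(P[:,2]<z1);print(z0,k.sum(),P[k].mean(0).round(4),uv[k].mean(0))
P,uv=cloud(T,box(270,125,340,200));k=(P[:,2]>.055)&(P[:,2]<.13)
m=np.zeros((384,512),np.uint8);m[uv[k][:,1],uv[k][:,0]]=255
c=max(cv2.findContours(m,0,2)[0],key=cv2.contourArea)
print('disc ellipse',cv2.fitEllipse(c), onplane(T,[cv2.fitEllipse(c)[0]],.073))
P,uv=cloud(T,box(282,215,306,240));k=P[:,2]>.045;print('gauze',P[k].mean(0),k.sum(),P[k].max(0))
P,uv=cloud(T,box(350,145,385,185));k=P[:,2]>.1;print('blue',P[k].mean(0),k.sum(),P[k].max(0))
P,uv=cloud(T,box(130,135,220,255));k=(P[:,2]>.035)
m=np.zeros((384,512),np.uint8);m[uv[k][:,1],uv[k][:,0]]=255
c=max(cv2.findContours(m,0,2)[0],key=cv2.contourArea)
print('tray',cv2.minAreaRect(onplane(T,c.reshape(-1,2),.048)[:,:2].astype(np.float32)))
k=P[:,2]>.08;print('clear',P[k].mean(0),P[k].max(0))
P,_=cloud(T,box(160,200,185,225));print('trayfloor',np.median(P,0))
P,_=cloud(T,box(230,240,280,290));print('bench',np.median(P,0))
P,_=cloud(S,box(180,255,230,290));print('bench side',np.median(P,0))
E
python3 m1.py
```

```text
side hsv 255 237 [ 7 90 71]
side hsv 255 218 [45 11 46]
side hsv 270 222 [  1 167 122]
side hsv 267 224 [  0 169 122]
side red 49 [ 0.52262158 -0.14959983  0.06596023] [ 0.50571274 -0.16903564  0.05974488] [ 0.5365447  -0.13561659  0.07237685] [263 218] [273 226]
side bottle [ 0.47208494 -0.18790325  0.06336366] [ 0.52347536 -0.13829606  0.1058881 ] 805
0.1 109 [ 0.4761 -0.1716  0.1073] [346.49541284 226.46788991]
0.04 404 [ 0.5136 -0.1436  0.07  ] [334.45792079 212.78712871]
disc ellipse ((308.1051330566406, 165.73390197753906), (57.92540740966797, 65.39928436279297), 152.2399444580078) [[ 0.64620873 -0.06814642  0.073     ]]
gauze [ 0.47207201 -0.03001483  0.05870995] 185 [ 0.49163974 -0.00990416  0.06638359]
blue [ 0.65091717 -0.22963519  0.12188387] 140 [ 0.6666206  -0.21517873  0.13073377]
tray ((0.5602524280548096, 0.3221161961555481), (0.19975332915782928, 0.30450451374053955), 84.2679443359375)
clear [0.62767565 0.34347091 0.1014123 ] [0.64109462 0.35878153 0.11116583]
trayfloor [0.51022829 0.33347669 0.00182198]
bench [ 3.57819259e-01  8.36719747e-02 -1.95234318e-04]
bench side [ 0.34906591 -0.19927062 -0.0033146 ]
```

```bash
cat >> h.py <<'E'
YAW=np.radians(31)
def down(yaw):  # tool z down, tool y across the axis, tool x = -(cos,sin)
    x=np.array([-np.cos(yaw),-np.sin(yaw),0]);z=np.array([0,0,-1.]);y=np.cross(z,x)
    return R.from_matrix(np.c_[x,y,z]).as_quat()
E
python3 - <<'E'
from h import *
ax=np.array([np.cos(YAW),np.sin(YAW)]);b=np.array([.476,-.171])
for i,(d,z) in enumerate(((0.0,.26),(-.05,.2))):
    p=np.r_[b+d*ax,z]
    (r.move_to(p,down(YAW)) if i==0 else r.move_linear(p))
    r.sleep(.2)
    im=grab("wrist");save(im,"w%d.png"%(i+1));np.savez("/tmp/wrist%d.npz"%(i+1),**im)
print(r.current_t(),r.current_q(),r.current_tool_pos(),r.current_ee_rot(),r.current_contact_force())
a=[cv2.imread("pics/w%d.png"%i) for i in(1,2)]
cv2.imwrite("pics/w12.png",cv2.resize(np.hstack(a),(800,300)))
E
```

```text
3.8417 [-5.23587877e-01  2.85139695e-01  1.89202958e+00  2.87209990e-05
  9.63419221e-01 -2.63598329e+00] [ 0.43364013 -0.19665609  0.20048189] [-2.67494004e-01  9.63559394e-01 -3.49934663e-04  3.60233633e-04] [1.17152899 0.76060372 0.05734183]
```

View pics/w12.png

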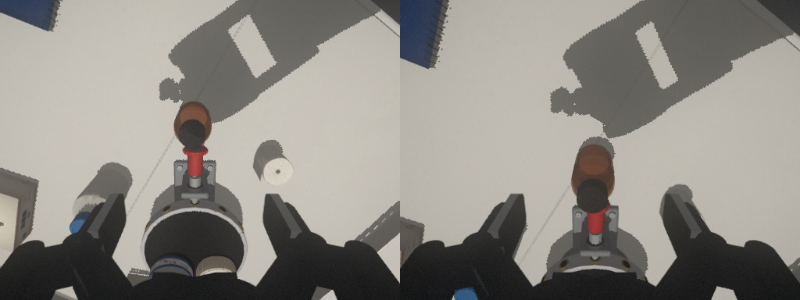

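The picture shows, in view 1 (half-scale), the cap at about (192,133), the red knob at (195,160) and the gauze at (273,170), with no contact. I'll measure by triangulating across the two views, and check that against depth.

```bash
cat > m2.py <<'E'
from h import *
I=[dict(np.load("/tmp/wrist%d.npz"%i)) for i in(1,2)]
def tri(ims,uvs):
    A=np.zeros((3,3));b=np.zeros(3);L=[]
    for im,uv in zip(ims,uvs):
        d=im["W"][:3,:3]@rays(im,[uv])[0];d/=np.linalg.norm(d);M=np.eye(3)-np.outer(d,d);o=im["W"][:3,3];A+=M;b+=M@o;L.append((M,o))
    x=np.linalg.solve(A,b);return x,[np.linalg.norm(M@(x-o)) for M,o in L]
def circ(P):
    s=np.linalg.lstsq(np.c_[2*P[:,:2],np.ones(len(P))],(P[:,:2]**2).sum(1),rcond=None)[0];return s[:2],np.sqrt(s[2]+s[:2]@s[:2])
b0=np.array([.476,-.171]);k0=np.array([.519,-.145]);cap=[];rc=[]
for im in I:
    h=hsv(im);P,uv=cloud(im);H=h[uv[:,1],uv[:,0]].astype(int)
    near=np.linalg.norm(P[:,:2]-b0,axis=1)
    k=(near<.045)&(H[:,2]<70)&(P[:,2]>.1)&(P[:,2]<.118);cap.append(uv[k].mean(0));print('cap',k.sum(),P[k].mean(0).round(4),np.ptp(P[k],axis=0).round(4))
    k=(near<.045)&(P[:,2]>.02)&(P[:,2]<.065)&(H[:,0]>=4)&(H[:,0]<16)&(H[:,1]>80)
    print('body',k.sum(),circ(P[k]) if k.sum()>20 else '')
    k=(np.linalg.norm(P[:,:2]-k0,axis=1)<.05)&((H[:,0]<4)|(H[:,0]>175))&(H[:,1]>185)&(P[:,2]>.05)&(P[:,2]<.085)
    Q=P[k];rc.append(uv[k].mean(0));c=Q.mean(0);_,_,V=np.linalg.svd(Q[:,:2]-c[:2]);v=V[0]*np.sign(V[0,0])
    t=(Q[:,:2]-c[:2])@v;w=(Q[:,:2]-c[:2])@np.array([-v[1],v[0]])
    print('red',k.sum(),c.round(4),'yaw',np.degrees(np.arctan2(v[1],v[0])),'t',t.min(),t.max(),'zmax',np.percentile(Q[:,2],97))
    for a in np.arange(-.03,.03,.006):
        q=(t>=a)&(t<a+.006)
        if q.sum()>5:print('  ',round(a+.003,3),q.sum(),'w',w[q].min().round(4),w[q].max().round(4),'ztop',Q[q,2].max().round(4),'xy far',(c[:2]+(a+.003)*v).round(4))
    k=(abs(P[:,2]-.073)<.004)&(np.linalg.norm(P[:,:2]-[.646,-.068],axis=1)<.095)
    if k.sum()>50:
        D=P[k];d=circ(D);print('disc rim',k.sum(),d)
print('tri cap',tri(I,cap));print('tri red',tri(I,rc))
E
python3 m2.py
```

```text
cap 879 [ 0.4745 -0.174   0.1074] [0.0315 0.0312 0.0097]
body 202 (array([ 0.48004357, -0.17135506]), np.float64(0.029011070572219244))m2.py:18: RuntimeWarning: Mean of empty slice.
  Q=P[k];rc.append(uv[k].mean(0));c=Q.mean(0);_,_,V=np.linalg.svd(Q[:,:2]-c[:2]);v=V[0]*np.sign(V[0,0])
  ret = um.true_divide(
Traceback (most recent call last):
  File "m2.py", line 20, in <module>
    print('red',k.sum(),c.round(4),'yaw',np.degrees(np.arctan2(v[1],v[0])),'t',t.min(),t.max(),'zmax',np.percentile(Q[:,2],97))
                                                                               ~~~~~^^
ValueError: zero-size array to reduction operation minimum which has no identity
```

```bash
sed -i 's/(H\[:,1\]>185)&(P/(H[:,1]>150)\&(H[:,2]>100)\&(P/; s/(H\[:,0\]<4)|/(H[:,0]<5)|/' m2.py; python3 m2.py
```

```text
cap 879 [ 0.4745 -0.174   0.1074] [0.0315 0.0312 0.0097]
body 202 (array([ 0.48004357, -0.17135506]), np.float64(0.029011070572219244))
red 353 [ 0.5184 -0.1444  0.0708] yaw 31.36226835405693 t -0.01806173733231133 0.0179667460565203 zmax 0.07684412720442994
   -0.015 63 w -0.0148 0.0161 ztop 0.0776 xy far [ 0.5056 -0.1522]
   -0.009 50 w -0.0064 0.0075 ztop 0.0722 xy far [ 0.5107 -0.149 ]
   -0.003 58 w -0.0064 0.0076 ztop 0.072 xy far [ 0.5158 -0.1459]
   0.003 60 w -0.0065 0.0065 ztop 0.0718 xy far [ 0.521  -0.1428]
   0.009 59 w -0.0077 0.0065 ztop 0.0715 xy far [ 0.5261 -0.1397]
   0.015 62 w -0.0078 0.0065 ztop 0.0713 xy far [ 0.5312 -0.1366]
disc rim 8010 (array([ 0.63455324, -0.07528581]), np.float64(0.05386129086372022))
cap 1202 [ 0.4739 -0.1748  0.1072] [0.03   0.0312 0.0098]
body 640 (array([ 0.48045828, -0.17084339]), np.float64(0.02946297403567482))
red 472 [ 0.5202 -0.1423  0.0696] yaw 18.090720974537646 t -0.022713052179322044 0.01668613467453971 zmax 0.07617281401181886
   -0.021 31 w -0.001 0.0111 ztop 0.077 xy far [ 0.5002 -0.1488]
   -0.015 17 w -0.0106 0.0029 ztop 0.0776 xy far [ 0.5059 -0.1469]
   -0.009 77 w -0.0102 0.0067 ztop 0.0715 xy far [ 0.5116 -0.1451]
   -0.003 98 w -0.0106 0.0083 ztop 0.0716 xy far [ 0.5173 -0.1432]
   0.003 102 w -0.0094 0.0098 ztop 0.0716 xy far [ 0.523  -0.1414]
   0.009 98 w -0.0081 0.0111 ztop 0.0718 xy far [ 0.5287 -0.1395]
   0.015 49 w -0.0071 0.0105 ztop 0.0711 xy far [ 0.5344 -0.1376]
disc rim 933 (array([ 0.61941465, -0.08496322]), np.float64(0.04737768178302773))
tri cap (array([ 0.47543789, -0.17371424,  0.10398436]), [np.float64(0.0002156382236275472), np.float64(0.0002156382236274771)])
tri red (array([ 0.51596495, -0.14534501,  0.0765006 ]), [np.float64(0.0004264526892351172), np.float64(0.000426452689235159)])
```

Knob centre is about (0.521,-0.143), yaw about 31°. The bottle axis is at (0.4745,-0.174), with a top at 0.107. Next is the grasp.

Run:
```python
from h import *
b=np.array([.4745,-.174])
r.move_linear(np.r_[b-.0*b,.19]); 
r.move_linear(np.r_[b,.066],vel=.1); print('down',r.current_contact_force(),r.current_tool_pos())
r.set_gripper(0.0,40); print('grip',r.current_opening(),r.current_finger_force(),r.current_contact_force())
r.move_linear(np.r_[b,.10],vel=.08); r.sleep(.2)
print('lift',r.current_opening(),r.current_finger_force(),r.current_contact_force(),r.current_t())
r.move_linear(np.r_[b,.20],vel=.15)
im=grab("side");save(im,"s2.png");im=grab("wrist");save(im,"w3.png")
cv2.imwrite("pics/c3.png",cv2.resize(np.hstack([cv2.imread("pics/s2.png"),cv2.imread("pics/w3.png")]),(800,300)))
```

```text
down [0.77274841 0.04952316 0.11127439] [ 0.47480841 -0.17414965  0.06651034]
grip 0.5655011771117798 40.6336753044161 [-0.8829549   0.47425244  6.122626  ]
lift 0.5690309054499374 41.68838697834872 [-0.50539604  1.14287686 -2.48625444] 6.9167
```

View pics/c3.png

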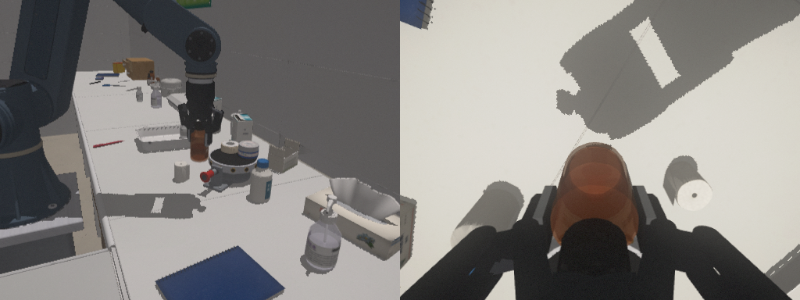

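The bottle is held upright and lifted clear in both views, and nothing else was disturbed. On to the tray.

Run:
```python
from h import *
t=np.array([.500,.328])
r.move_to(np.r_[t,.20],down(YAW)); 
r.move_linear(np.r_[t,.088],vel=.1); r.sleep(.2)
f0=r.current_contact_force()[2]; z=.088
while z>.066:
    z-=.0015; r.move_linear(np.r_[t,z],vel=.03); r.sleep(.05)
    f=r.current_contact_force()[2]
    if f-f0>3: break
print('touch',z,f0,f,r.current_tool_pos(),r.current_t())
r.sleep(.1)
r.set_gripper(1.0); r.sleep(.3)
r.move_linear(np.r_[t,.20],vel=.15); r.sleep(.1)
im=grab("wrist");save(im,"w4.png");np.savez("/tmp/wrist4.npz",**im)
print(r.current_t(),r.current_opening(),r.current_contact_force())
# second place
r.move_linear(np.r_[t[0]-.05,t[1],.20],vel=.2);r.sleep(.1)
im=grab("wrist");save(im,"w5.png");np.savez("/tmp/wrist5.npz",**im)
cv2.imwrite("pics/c4.png",cv2.resize(np.hstack([cv2.imread("pics/w4.png"),cv2.imread("pics/w5.png")]),(800,300)))
```

```text
touch 0.06849999999999998 -2.8214125525990252 13.718207804345187 [0.50032926 0.3281756  0.06988019] 15.025
17.0583 1.000464542439931 [ 0.45451766 -0.18659297 -0.19886948]
```

View pics/c4.png

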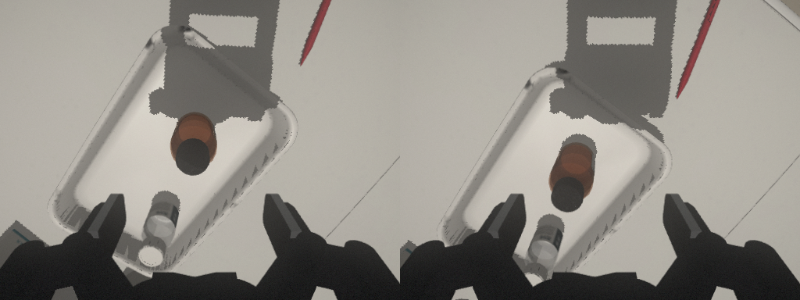

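The brown bottle stands upright in the tray, released, at (193,140) in the left half. The clear bottle is untouched. Next I'll re-measure the knob from close by.

```bash
cat > m3.py <<'E'
from h import *
import m3t
E
python3 - <<'E'
from h import *
c0=np.array([.521,-.143]);ax=np.array([np.cos(YAW),np.sin(YAW)])
def red(im):
    h=hsv(im).astype(int);m=((h[...,0]<5)|(h[...,0]>175))&(h[...,1]>140)&(h[...,2]>70)
    n,l,s,_=cv2.connectedComponentsWithStats(m.astype(np.uint8));
    P,uv=cloud(im,m);k=np.linalg.norm(P[:,:2]-c0,axis=1)<.05;ids=np.bincount(l[uv[k][:,1],uv[k][:,0]]);return l==ids.argmax()
ims=[]
for i,(d,z) in enumerate(((-.02,.20),(-.065,.17))):
    p=np.r_[c0+d*ax,z]
    if i==0:
        r.move_linear([.45,.328,.22],vel=.2) if False else r.move_to(p,down(YAW))
    else: r.move_linear(p,vel=.2)
    r.sleep(.2);im=grab("wrist");save(im,"w%d.png"%(6+i));ims.append(im)
    Q,uv=cloud(im,red(im));k=(Q[:,2]>.05)&(Q[:,2]<.085);Q=Q[k]
    yaw=YAW
    for it in range(3):
        v=np.array([np.cos(yaw),np.sin(yaw)]);n=np.array([-v[1],v[0]])
        t=(Q[:,:2]-c0)@v;w=(Q[:,:2]-c0)@n
        tm=[];wm=[]
        for a in np.arange(-.008,.010,.003):
            q=(t>=a)&(t<a+.003)
            if q.sum()>4:tm.append(a+.0015);wm.append((w[q].min()+w[q].max())/2)
        s,o=np.polyfit(tm,wm,1);yaw+=np.arctan(s)
    top=Q[:,2]>.0735
    print(len(Q),'yaw',np.degrees(yaw),'off',o,'t range',np.percentile(t,[1,99]),'flange t',np.percentile(t[top],[3,97]),'flange w',w[top].min(),w[top].max(),'waist top',np.percentile(Q[(t>-.008)&(t<.012),2],95),'flange top',Q[:,2].max())
    # rays: end edges of the red mask along the axis on plane z=top
print(r.current_t(),r.current_q())
cv2.imwrite("pics/c5.png",cv2.resize(np.hstack([cv2.imread("pics/w6.png"),cv2.imread("pics/w7.png")]),(800,300)))
E
```

```text
678 yaw 28.565803094090484 off 0.0005356536822119882 t range [-0.01976922  0.01497527] flange t [-0.02081361 -0.01662489] flange w -0.009048893131574833 -0.00224010737925278 waist top 0.0710443660247654 flange top 0.07730064117840985
813 yaw 29.355804680870644 off 0.0005198992879955054 t range [-0.02141585  0.01481392] flange t [-0.02156174 -0.01651333] flange w -0.00984147478690456 0.009873877755225085 waist top 0.07113547997173505 flange top 0.07879297651498673
20.2917 [-4.55160691e-01  3.66427070e-01  1.86349101e+00  3.24412344e-05
  9.10598489e-01 -2.56771718e+00]
```

View pics/c5.png

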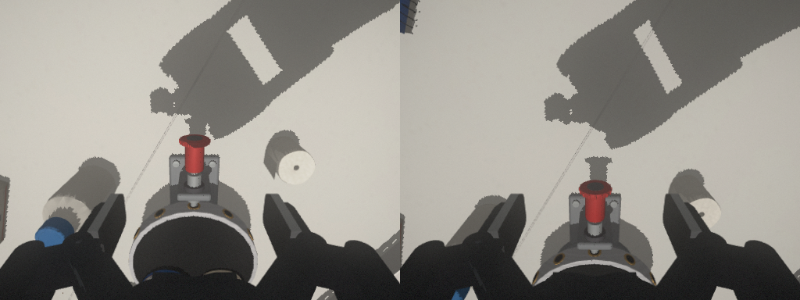

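The path is clear and the knob is free at (195,155); gauze and blue bottle are standing. I'll grip 3 mm towards the flange and pull in small steps with force monitoring.

```bash
rm -f m3.py
python3 - <<'E'
from h import *
yaw=np.radians(30);v=np.array([np.cos(yaw),np.sin(yaw)]);n=np.array([-v[1],v[0]])
c=np.array([.521,-.143])+.0005*n+.0004*v
g=c-.003*v
r.move_to(np.r_[g,.17],down(yaw)); r.move_linear(np.r_[g,.063],vel=.1);r.sleep(.2)
f0=np.array(r.current_contact_force());print('at',r.current_tool_pos(),f0)
r.set_gripper(0.0,90);r.sleep(.3)
f1=np.array(r.current_contact_force());print('grip',r.current_opening(),r.current_finger_force(),f1)
p0=np.array(r.current_tool_pos())
for d in np.r_[np.arange(.002,.0161,.002),np.arange(.017,.0281,.001)]:
    r.move_linear(np.r_[g-d*v,.063],vel=.03);r.sleep(.1)
    f=np.array(r.current_contact_force());dp=np.array(r.current_tool_pos())-p0
    print(round(d,4),'moved',(-dp[:2]@v).round(4),'lat',(dp[:2]@n).round(4),'F',(f[:2]@v).round(1),(f[:2]@n).round(1),f[2].round(1),r.current_opening().__round__(3))
    if f[:2]@v>32: break
print(r.current_t())
im=grab("wrist");save(im,"w8.png");im=grab("side");save(im,"s8.png")
cv2.imwrite("pics/c8.png",cv2.resize(np.hstack([cv2.imread("pics/s8.png"),cv2.imread("pics/w8.png")]),(800,300)))
E
```

```text
at [ 0.5187015  -0.14389543  0.06340557] [ 0.21075125  0.71837604 -0.06644198]
grip 0.22749282261479606 87.77864098548889 [-1.76801659 -1.11826656  5.96966373]
0.002 moved 0.0012 lat -0.0001 F 6.3 2.1 2.5 0.229
0.004 moved 0.0031 lat -0.0001 F 6.0 2.3 1.8 0.225
0.006 moved 0.005 lat -0.0001 F 6.7 2.7 1.7 0.23
0.008 moved 0.0069 lat -0.0001 F 8.4 2.0 0.8 0.228
0.01 moved 0.0088 lat -0.0001 F 8.9 2.3 0.9 0.228
0.012 moved 0.0107 lat -0.0001 F 9.8 2.3 0.5 0.231
0.014 moved 0.0126 lat -0.0001 F 10.8 2.3 0.3 0.228
0.016 moved 0.0145 lat -0.0002 F 11.1 2.4 -0.1 0.227
0.017 moved 0.0155 lat -0.0002 F 11.7 2.8 -0.9 0.227
0.018 moved 0.0164 lat -0.0002 F 12.4 2.9 -1.5 0.23
0.019 moved 0.0174 lat -0.0002 F 12.4 2.8 -0.9 0.232
0.02 moved 0.0182 lat -0.0002 F 14.4 2.5 -0.7 0.226
0.021 moved 0.0182 lat -0.0002 F 21.7 5.6 -5.1 0.225
0.022 moved 0.0184 lat -0.0002 F 30.1 5.5 -7.6 0.229
0.023 moved 0.0184 lat -0.0003 F 36.6 6.7 -11.4 0.228
28.2417
```

View pics/c8.png

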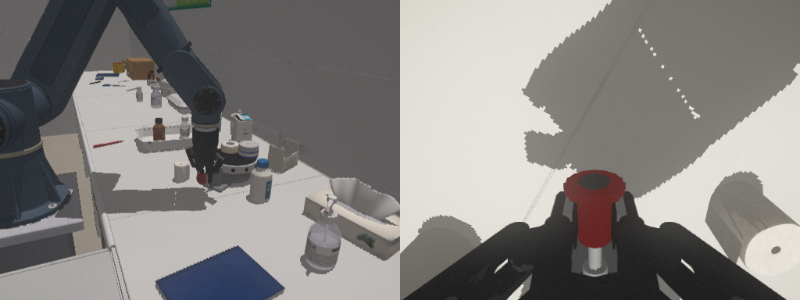

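The stop was reached at 18.3 mm: force jumped from 14 N to 37 N with no further travel. All bystanders are standing and the brown bottle is in the tray. I'll ease the pull slightly, check that it holds for a second, and hand in.

Run:
```python
from h import *
yaw=np.radians(30);v=np.array([np.cos(yaw),np.sin(yaw)])
p=np.array([.521,-.143])+.0005*np.array([-v[1],v[0]])+.0004*v-.003*v-.0218*v
r.move_linear(np.r_[p,.063],vel=.02);a=np.array(r.current_tool_pos())
r.sleep(1.0);b=np.array(r.current_tool_pos());f=np.array(r.current_contact_force())
print(a,b,f[:2]@v,r.current_finger_force(),r.current_opening(),r.current_t())
if f[:2]@v>17: print(r.hand_in())
```

```text
[ 0.50282355 -0.15334766  0.06340446] [ 0.50283037 -0.15334797  0.06340609] 27.382634280635852 89.104825258255 0.22819016518856736 29.5917
the job is handed in; nothing more can be done
None
```

I handed the job in at about 30 s: the brown bottle stands upright and released in the tray, and the gripper is holding the red knob at its stop, about 18 mm out, with a steady 27 N pull; the camera views show the other bottles and the gauze roll still standing.

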